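# Clamp a bone blank in the carving jig with its draw latch

### The arm

A 6-joint arm with a two-finger parallel gripper is mounted at the origin on a cart in front of the work surface, level with it; the furniture and walls round the work are solid. World frame = base frame: x ahead of the robot, y to its left, z up, the work surface at z = 0. Lengths are in m, angles in rad, forces in N, time in s.
With the tool pointing down it reaches from about 0.275 to 0.725 m from the base axis. Payload 15.9 kg.
Tool frame: the origin (TCP) lies midway between the tips of the shut fingers; the grasp point (between the pads) lies 19 mm behind it; z points along the fingers, y is the line along which they close (so a half turn about z gives the same grasp; the last joint's range is limited). The gripper opens to 85 mm and grips with 20 to 120 N. Pads are 22 mm wide; open, the fingers measure 114 mm over their backs; the gripper's body (76 mm by 85 mm) begins 54 mm behind the grasp point. The pads swing forward as they close: fully open they stand 13 mm farther back than shut.
Start: joints at [1.17, 0.213, -0.034, 1.323, 0, 1.571], TCP at [0.195, 0.46, 0.231] pointing down, gripper open.
Joint ranges: [-2.98, 2.98], [-0.74, 1.72], [-1.14, 1.35], [-2.1, 2.04], [-1.57, 1.44], [-3.14, 3.14]. Speed limits (rad/s): [1.89, 1.89, 2.39, 2.57, 3.14, 3.14].

### API

Orientations are given as a 3x3 rotation matrix whose columns are the frame's x, y, z axes.
In Python, from cell import observe, camera, get_calibration, hand_in gives the robot as it stands.
- The arm moves only by the shell command python3 -m pendant 'ROWS'. ROWS is a JSON list that holds a single list of rows (three levels of brackets), with 1 to 5 rows, each of 7 numbers: dx, dy, dz in normalised numbers (1 is 0.6 m), then a rotation vector rx, ry, rz in shares of pi/2 rad (1.0 is pi/2 rad), then the opening from 0.0 (shut) to 1.0 (fully open); each row is the pose to reach, as a shift and turn from the pose commanded when the command began, along the tool's axes at that moment; what a row does not reach only later rows make up. A row lasts 1/8 s, in which the tool goes at most 0.0625 m and 0.188 rad, less where a joint would pass 70% of its speed; a pose out of reach is approached as far as the arm can. The fingers move at their own pace and stop on an object; the grip force is fixed at half the most. Time passes only in rows, so rows that do not move let the fingers close. It prints the time, the measured TCP pose, the force, the opening and the grip force at its end. Input that does not fit is refused with a message, and nothing moves.
- observe(): the state, without advancing time (a new reading comes with each control period).
- camera(name): name is "scene" or "side" or "wrist"; returns the picture (384x512x3 uint8, blue, green, red); there is no depth.
- get_calibration(name): a dict with "intrinsics" (3x3 intrinsics, pixels), "rvec" (rotation vector, rad) and "tvec" (3), from world to camera coordinates, as OpenCV has them. Camera axes: x right, y down, z forward; pixel columns grow to the right and rows downward; lengths in m; the calibration is good to about 2 mm. A picture is of the moment at which its call begins: read the wrist's pose just before it. get_calibration takes no time and is no camera call; for the wrist camera it gives the pose at the moment of the call.
- hand_in(): hands the job in; it is judged then, once.
The state is a dict: "time_s": time; "qpos": joint angles; "dq": joint speeds; "tau": joint torques, N m; "ee_pos": TCP position; "tool_rot": TCP orientation; "contact_force": force on the tool from outside, world axes, zero at the start; "moment": the same for the moment, N m; "finger_gap": opening from 0.0 (shut) to 1.0 (fully open); "finger_force": force on a finger pad.
Only numpy, scipy, OpenCV 4.12 (cv2) and the standard library are available. Lean on these libraries where they do the work, as an engineer would, in place of code of your own. Each camera call takes 0.05 s, during which the arm holds its last target. There are 200 camera calls.

### The job

Clamp the bone blank in the carving jig: lift the latch's wire loop over the lip of the keeper on the sliding jaw and hook it behind the keeper, under the lip, then push the red lever over past centre and down until it bears firmly on its rubber stop, and let go. Find the stop by feel: never press the lever with more than 20 N, do not shove the jaw or the blank by hand, and leave the things lying round the jig alone.

Things in the scene. Friction and masses are not known exactly. Their poses are not given: they have to be found in the camera images.
- jig: plywood base plate, 190 (x) x 112 (y) x 12 mm, fixed to the worktop; origin at the centre of its underside, z up. The latch pulls along jig +x. On the line y = -28 mm: keeper, lever bracket (x = 5), stop screw (x = 65). On y = +28 mm: sliding aluminium jaw, blank, fixed aluminium jaw (face at x = 14, top 28 mm up)
- stop_foot (a point): foot of the rubber-capped stop screw, on top of the plate (12 mm up) under the thrown lever, 60 mm from the pivot. The screw has been set anew and its cap (12 mm across) may be 6 to 20 mm above this point, so the lever comes to rest 0.06 to 0.28 rad below level: to be felt for. It does not yield
- jaw: sliding aluminium jaw, a cross bar 30 x 98 mm carrying rubber pad and keeper; slides along jig +x only (closing), up to 13 mm, about 1 N friction; its origin coincides with the jig's when fully open. Starts open: pad to fixed jaw is 5.5 mm more than the blank's width
- keeper (a point): where the loop's bar sits when hooked, 40 mm above the worktop, axes as the jig. The keeper's post, 20 mm wide in y, faces it 2 mm to +x. A lip overhangs it 3 to 7 mm above, from 9 mm at +x to 3 mm at -x. A ledge 3 mm below runs out to 18 mm at -x. So the 4 mm bar comes down 6 mm or more to -x of this point, then slides to +x under the lip (slot 6 mm high)
- pad: rubber pad on the sliding jaw's face, 6 x 46 x 14 mm; origin at its centre; springy along jig x, 7 N per mm, at most 6 mm
- blank: cream bone blank (raw offcut), 28 x 48 x 11 mm, lying loose in the nest between the jaws, its 28 mm side along jig x; origin at the centre of its underside
- lever: steel lever with red grip, 10 thick (x) x 18 wide (y), 80 mm from pivot to end; origin on its pivot, 40 mm above the worktop, hinged about jig y; own z points to its free end. Tipping the end from upright to jig +x throws it; the jaw starts to move at about 0.45 rad, dead centre is 1.57 (level). Throwing takes 2 to 6 N at 60 mm. Tips back to -0.8. Stays where left (0.09 N m)
- lever_end (a point): middle of the lever's free end, 80 mm from the pivot
- loop: loop of 4 mm steel wire, 33 mm wide between wire centres, 70 mm from hinge to end bar; origin on its hinge pin, which sits on the lever 20 mm from the lever's pivot (the loop straddles the bracket); swings freely about jig y and falls by its weight; dragging it along turns the lever (about 5 N). Its own x axis points from end bar to hinge
- loop_bar (a point): middle of the loop's end bar (4 mm wire along y). At the start it lies loose on top of the keeper's lip
- loop_tab (a point): middle of the top edge of the red tab on the loop's end: 9 (x) x 12 (y) x 29 mm, standing up 12.5 mm beyond the bar on the side away from the hinge; top 28 mm above the bar. Grip it across y from above; it turns between the pads as the loop swings. Hold only its upper 18 mm, so that the fingers clear the keeper's lip
- front_board (a point): an obstacle: top edge of the brown board standing across the front of the worktop, between robot and jig, 22 mm thick (x = 0.361 to 0.383); its top slopes from 0.25 m up at y = 0.37 to 0.10 m at y = -0.55 and is 0.185 m here. Another obstacle is the lamp's round post, 22 mm across, upright at x = 0.535, y = 0.265, 0.6 m tall
- tin: red round polish tin, 68 mm across, 20 mm tall, a bystander; origin at the centre of its underside
- bear: small carved bear, 35 x 85 x 51 mm, a bystander; origin at the centre of its underside
- glue: white glue bottle with red tip, 34 mm across, 102 mm tall, a bystander; origin at the centre of its underside
Things that resemble listed ones, but are neither listed nor needed, are in the scene too. There is more than one size of the blank; the one meant has the size given above.

How it is judged:
On the way:
1. the loop's bar is hooked: behind the keeper post and under its lip, the lever not yet thrown (x of loop_bar in the frame of keeper between -0.005 and 0.004 m and z of loop_bar in the frame of keeper between -0.005 and 0.003 m and z of lever_end in the frame of jig above 0.06 m), for 0.1 s.
At the end, for the whole second after the job is handed in: Bar hooked behind the keeper under its lip; lever past dead centre (end 3 mm or more below its pivot's level), bearing on the rubber stop (over 0.3 N); pad clamps the blank with over 5 N; blank flat in its nest (0.1 rad, height within 4 mm); all at rest (x of loop_bar in the frame of keeper between -0.005 and 0.004 m and z of loop_bar in the frame of keeper between -0.005 and 0.003 m and z of lever_end in the frame of jig below 0.037 m and contact force between handle and anything else above 0.3 N and contact force between pad and blank above 5 N and angle between blank's own z axis and vertical below 0.1 rad and z of blank in the frame of jig between 0.009 and 0.016 m and linear speed of each of blank, jaw below 0.01 m/s and angular speed of lever below 0.05 rad/s); the robot touches nothing.
It fails at once if the lever is pressed with more than 20 N (contact force between any of the arm, the fingers and handle above 20 N).
It fails at once if the sliding jaw is pushed by hand (more than 10 N) (contact force between any of the arm, the fingers and jaw above 10 N).
It fails at once if the robot presses the blank (more than 3 N) (contact force between any of the arm, the fingers and blank above 3 N).
It fails at once if the tin, the bear or the glue bottle is moved more than 15 mm (distance of any of tin, bear, glue from where it was at the start of the episode above 0.015 m).
It also fails if it takes over 45 s, if anything falls off the work surface, if the arm or the gripper's body presses on something with over 40 N, if the wrist force passes 120 N, or if a joint passes its speed limit or range.

## Working session

There is one attempt and no reset: what is moved stays moved. The work goes in short steps, Python scripts to look and compute and a shell command to move; the robot and the scene stay as the last step left them, time stands still between calls to the robot, and variables do not carry over. Pictures are saved under pics/ and viewed, at most 10 in all, crops included, and the job is handed in when it is done.

```bash
ls; mkdir -p pics; python3 - <<'E'
from cell import observe,camera,get_calibration
import cv2,numpy as np
o=observe();print(o['time_s'],o['ee_pos'],o['tool_rot'],o['finger_gap'])
a=camera("scene");b=camera("side")
cv2.imwrite("pics/scene.png",a);cv2.imwrite("pics/side.png",b)
cv2.imwrite("pics/both.png",cv2.resize(np.vstack([a,b]),None,fx=.78,fy=.78))
for n in("scene","side"):
  c=get_calibration(n);R=cv2.Rodrigues(np.array(c['rvec']))[0];print(n,c['intrinsics'],-R.T@np.array(c['tvec']).ravel(),R[2])
E
```

```text
pics
0.0 [0.19493572 0.46005197 0.23080773] [[-9.20759157e-01  3.90131237e-01 -4.38317187e-04]
 [ 3.90131483e-01  9.20758544e-01 -1.06261081e-03]
 [-1.09733746e-05 -1.14940997e-03 -9.99999339e-01]] 1.0033879633220555
scene [[461.31099054   0.         249.10937024]
 [  0.         461.31099054 187.80358112]
 [  0.           0.           1.        ]] [ 0.06206078 -0.61321671  0.60706014] [ 0.55253454  0.58994471 -0.58878759]
side [[375.53816455   0.         260.36239852]
 [  0.         375.53816455 194.67189959]
 [  0.           0.           1.        ]] [ 0.30431221 -0.84613621  0.52471682] [ 0.28286673  0.83215128 -0.47698078]
```

View pics/both.png

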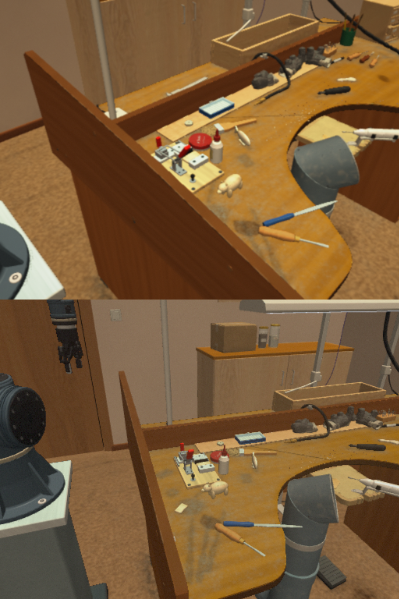

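The scene view shows the jig at about (240, 205). In the side view it is at about (258, 210), with the board in front of it. I need an enlarged crop.

```bash
python3 - <<'E'
import cv2,numpy as np
a=cv2.imread("pics/scene.png")[160:260,185:325];b=cv2.imread("pics/side.png")[170:250,215:315]
f=lambda i,s:cv2.resize(i,None,fx=s,fy=s,interpolation=cv2.INTER_CUBIC)
A=f(a,4);B=f(b,2.4)
B=cv2.resize(b,(240,192),interpolation=cv2.INTER_CUBIC)
cv2.imwrite("pics/c1.png",cv2.resize(a,(784,560),interpolation=cv2.INTER_CUBIC))
cv2.imwrite("pics/c2.png",cv2.resize(b,(750,600),interpolation=cv2.INTER_CUBIC))
E
```

```text
(no output)
```

View pics/c1.png

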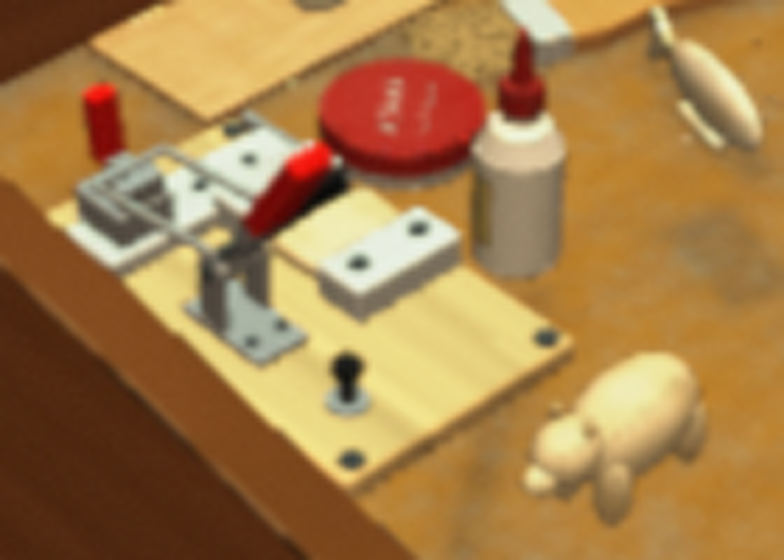

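View pics/c2.png

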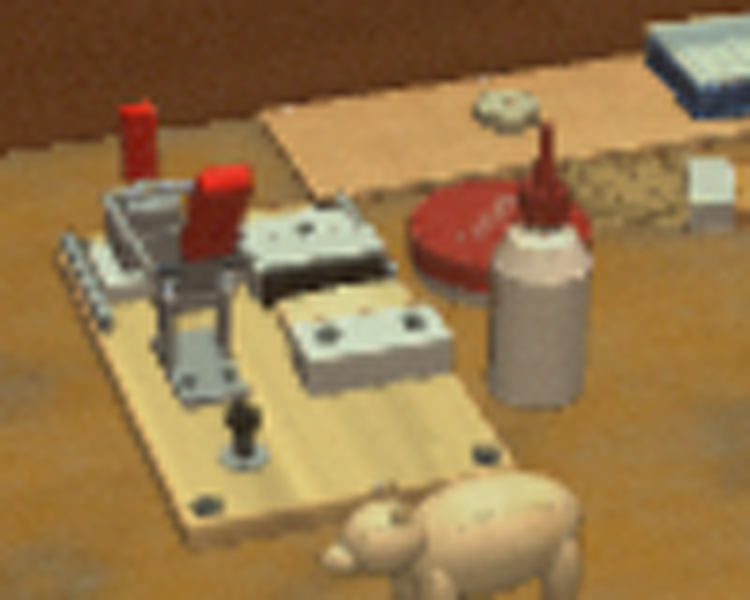

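The crops show the red tab at the loop's end at (102, 90) in c1 and (137, 105) in c2. The red lever's end is at (315, 155) and (225, 178), and the stop screw's foot at (347, 402) and (244, 458). Other red things are the tin at (400, 115) and the glue tip at (520, 90). The blank lies between the jaws; the pale bit at right and the cookie-like piece are decoys. I'll triangulate from both views.

```bash
cat > h.py <<'E'
import cv2,numpy as np
from cell import observe,camera,get_calibration
def cam(n):
    c=get_calibration(n);R=cv2.Rodrigues(np.array(c['rvec'],float))[0]
    return np.array(c['intrinsics']),R,np.array(c['tvec'],float).ravel()
def ray(n,p):
    K,R,t=cam(n);d=R.T@np.linalg.inv(K)@np.array([p[0],p[1],1.]);return -R.T@t,d/np.linalg.norm(d)
def plane(n,p,z):
    o,d=ray(n,p);return o+d*(z-o[2])/d[2]
def tri(rs):
    A=sum(np.eye(3)-np.outer(d,d) for o,d in rs);b=sum((np.eye(3)-np.outer(d,d))@o for o,d in rs)
    x=np.linalg.solve(A,b);return x,[round(1e3*float(np.linalg.norm((np.eye(3)-np.outer(d,d))@(x-o))),1) for o,d in rs]
E
python3 - <<'E'
from h import *
np.set_printoptions(precision=4,suppress=True)
S=lambda x,y:ray("scene",(185+(x+.5)/5.6-.5,160+(y+.5)/5.6-.5))
T=lambda x,y:ray("side",(215+(x+.5)/7.5-.5,170+(y+.5)/7.5-.5))
for n,a,b in [("tabtop",(102,90),(138,107)),("leverend",(314,155),(225,178)),("foot",(347,402),(244,458)),("cap",(347,362),(241,408)),
 ("screwR",(352,460),(207,505)),("screwL",(546,338),(487,455)),("cornR",(350,485),(188,537)),("cornL",(573,343),(515,463)),("lampish lip",(110,160),(150,190)),("fixjawscrews",(418,228),(413,322)),("fjs2",(358,262),(330,334)),("glue tip",(522,35),(545,125))]:
  print(n,*tri([S(*a),T(*b)]))
def pl(r,z): o,d=r; return o+d*(z-o[2])/d[2]
for n,a,b,z in [("foot",(347,402),(244,458),.012),("sR",(352,460),(207,505),.012),("sL",(546,338),(487,455),.012),("cR",(350,485),(188,537),.012),("cL",(573,343),(515,463),.012),("f1",(418,228),(413,322),.028),("f2",(358,262),(330,334),.028)]:
  print(n,pl(S(*a),z)[:2],pl(T(*b),z)[:2])
E
```

```text
tabtop [0.5197 0.0122 0.0778] [0.3, 0.3]
leverend [ 0.518  -0.1037  0.1098] [0.5, 0.5]
foot [ 0.5176 -0.1193  0.0142] [0.6, 0.6]
cap [ 0.5163 -0.121   0.0344] [0.9, 0.9]
screwR [ 0.4984 -0.1425  0.0151] [0.8, 0.8]
screwL [ 0.5923 -0.1431  0.0145] [0.8, 0.8]
cornR [ 0.4911 -0.1489  0.0106] [0.8, 0.8]
cornL [ 0.5988 -0.1504  0.0139] [1.6, 1.6]
lampish lip [0.5243 0.0168 0.0416] [0.2, 0.2]
fixjawscrews [ 0.5896 -0.0803  0.0296] [0.3, 0.3]
fjs2 [ 0.56   -0.0798  0.03  ] [0.6, 0.6]
glue tip [ 0.6298 -0.0913  0.1025] [1.4, 1.4]
foot [ 0.5186 -0.1181] [ 0.5191 -0.1153]
sR [ 0.4997 -0.1408] [ 0.5003 -0.137 ]
sL [ 0.5936 -0.1418] [ 0.5946 -0.1384]
cR [ 0.4909 -0.1492] [ 0.4899 -0.1518]
cL [ 0.5985 -0.1503] [ 0.6016 -0.1456]
f1 [ 0.5907 -0.0791] [ 0.5909 -0.0773]
f2 [ 0.5609 -0.0786] [ 0.5616 -0.0758]
```

The jig's +x runs along world −y, with its centre at about (0.546, −0.054). The tab is at about (0.519, 0.013) with its top at z 0.077, and the lever is tipped about 0.56 rad. These agree with the given sizes. I'll go up and over the board, passing well clear of the lamp.

The rows are not in the units I measure in: shifts go in shares of 0.6 m and turns go in shares of pi/2 rad. I convert before sending: -0.469 m / 0.6 = -0.7817, -0.279 m / 0.6 = -0.465, 1.17 rad / 1.5708 = 0.7448.

```bash
python3 -m pendant '[[[0,0,-0.1,0,0,0,0.5],[-0.7817,-0.465,-0.1,0,0,0.7448,0.5],[-0.7817,-0.465,-0.1,0,0,0.7448,0.5],[-0.7817,-0.465,-0.1,0,0,0.7448,0.5],[-0.7817,-0.465,-0.1,0,0,0.7448,0.5]]]'
cat >> h.py <<'E'
def to(p,yaw=True):
    o=observe();R=np.array(o['tool_rot']);e=np.array(o['ee_pos'])
    Rt=np.array([[0,1,0],[1,0,0],[0,0,-1.]]);
    if R[1,0]*1+0>-2 and R[0,1]<0: Rt=np.array([[0,-1,0],[-1,0,0],[0,0,-1.]])
    print(o['time_s'],e.round(4),"shift",(R.T@(np.array(p)-e)).round(4),"rot",cv2.Rodrigues(R.T@Rt)[0].ravel().round(4),"F",np.round(o['contact_force'],2),"gap",round(o['finger_gap'],3))
E
python3 -c "
from h import *
to([.518,.013,.15]);print(observe()['tool_rot'])"
```

```text
time_s: 0.72
ee_pos: [0.3437, 0.2571, 0.2912]
tool_rot: [[-0.403, 0.915, 0.0], [0.915, 0.403, -0.0], [-0.0, -0.0, -1.0]]
contact_force: [1.2, 1.0, 0.4]
finger_gap: 0.5
finger_force: 0.0
0.725 [0.3437 0.2571 0.2912] shift [-0.2936  0.0613  0.1412] rot [-0.      0.      0.4143] F [1.22 0.99 0.39] gap 0.5
[[-4.02509780e-01  9.15415685e-01  6.46104414e-07]
 [ 9.15415684e-01  4.02509780e-01 -4.45412768e-05]
 [-4.10338468e-05 -1.73368454e-05 -9.99999999e-01]]
```

Scaled: -0.294 m / 0.6 = -0.49, 0.061 m / 0.6 = 0.1017, 0.414 rad / 1.5708 = 0.2636.

```bash
python3 -m pendant '[[[-0.49,0.1017,0,0,0,0.2636,0.5],[-0.49,0.1017,0,0,0,0.2636,0.5],[-0.49,0.1017,0,0,0,0.2636,0.5],[-0.49,0.1017,0,0,0,0.2636,0.5],[-0.49,0.1017,0.1,0,0,0.2636,0.5]]]' | head -2
python3 -m pendant '[[[0,0,0.1,0,0,0,0.5],[0,0,0.1333,0,0,0,0.5],[0,0,0.1333,0,0,0,0.5]]]'
python3 -c "
from h import *
to([.518,.013,.15]);a=camera('wrist');cv2.imwrite('pics/w1.png',a)
o=observe();print(cam('wrist')[1],-cam('wrist')[1].T@cam('wrist')[2])"
```

```text
time_s: 1.35
ee_pos: [0.5156, 0.0211, 0.2447]
time_s: 1.72
ee_pos: [0.5115, 0.0233, 0.162]
tool_rot: [[-0.006, 1.0, -0.003], [1.0, 0.006, -0.0], [-0.0, -0.003, -1.0]]
contact_force: [0.1, -0.4, -0.1]
finger_gap: 0.501
finger_force: 0.0
1.725 [0.5115 0.0233 0.162 ] shift [-0.0104  0.0065  0.012 ] rot [-0.0033  0.0001  0.0058] F [ 0.11 -0.43 -0.07] gap 0.501
[[ 9.99986761e-01  5.14543668e-03 -4.53418909e-05]
 [ 4.92929960e-03 -9.55379170e-01  2.95341064e-01]
 [ 1.47634005e-03 -2.95337378e-01 -9.55391885e-01]] [0.51271356 0.09987678 0.30644431]
```

View pics/w1.png

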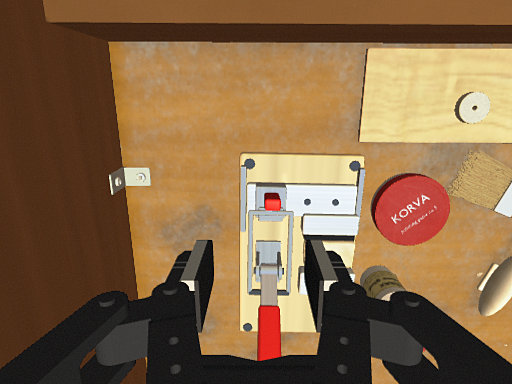

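The wrist view shows the tab at about (272, 202), the loop's bar at row 212 and the lever grip at (269, 333). The tin at (411, 209) and glue at (382, 283) stand well aside. I'll measure these more exactly.

```bash
python3 - <<'E'
from h import *
np.set_printoptions(precision=4,suppress=True)
a=cv2.imread('pics/w1.png').astype(int)
m=((a[...,2]>120)&(a[...,1]<60)&(a[...,0]<60)).astype(np.uint8)
n,l,s,c=cv2.connectedComponentsWithStats(m)
for i in range(1,n):
  if s[i,4]>30: print(s[i],c[i])
for r in range(190,214): print(r,a[r,272],''.join('#' if m[r,x] else '.' for x in range(258,286)))
for n,p,z in [("s1",(250,163),.012),("s2",(354,166),.012),("s3",(247,327),.012),("tab",(272,199),.077),("bar",(270,212),.05)]: print(n,plane("wrist",p,z))
E
```

```text
[265 199  16  12  78] [272.0769 203.9359]
[422 213  27  28 128] [435.5703 225.4688]
[ 258  306   23   55 1175] [268.663 332.634]
190 [214 200 189] ............................
191 [210 198 187] ............................
192 [152 142 153] ............................
193 [ 0  0 83] ............................
194 [12 20 96] ............................
195 [10 11 95] ............................
196 [16 18 96] ............................
197 [11 15 91] ............................
198 [ 8 12 96] ............................
199 [ 19  27 183] ........##############......
200 [ 40  51 255] .......###############......
201 [ 63  78 252] .......#..............#.....
202 [ 79  93 252] .......#..............#.....
203 [ 73  87 252] .......##............##.....
204 [ 67  81 251] .......##............##.....
205 [ 64  77 251] .......##............##.....
206 [ 56  69 251] .......##............##.....
207 [ 56  68 252] .......##.#..........##.....
208 [ 48  58 252] .......########......#......
209 [ 26  40 252] ........##############......
210 [ 90  81 238] ...................#........
211 [180 171 134] ............................
212 [191 193 176] ............................
213 [212 189 178] ............................
s1 [0.5053 0.0363 0.012 ]
s2 [0.5989 0.034  0.012 ]
s3 [ 0.5017 -0.1398  0.012 ]
tab [0.5228 0.0239 0.077 ]
bar [0.5225 0.0037 0.05  ]
```

```bash
python3 - <<'E'
from h import *
np.set_printoptions(precision=4,suppress=True)
for z in(.075,.078): print(plane("wrist",(272.5,204.3),z))
# two-view: wrist ray + scene/side top-of-tab rays
S=ray("scene",(185+102/5.6-.4,160+90/5.6-.4));T=ray("side",(215+138/7.5-.4,170+107/7.5-.4))
print(tri([S,T,ray("wrist",(272.5,204.3))]))
for z in(.105,.11):print("lev",plane("wrist",(269.5,360),z),plane("wrist",(269,306),.075))
p=(plane("wrist",(272.5,204.3),.077));to([p[0],p[1],.07])
E
```

```text
[0.5233 0.0191 0.075 ]
[0.5231 0.0202 0.078 ]
(array([0.5228, 0.0183, 0.0737]), [1.3, 1.5, 0.7])
lev [ 0.5218 -0.0935  0.105 ] [ 0.522  -0.0681  0.075 ]
lev [ 0.5216 -0.0887  0.11  ] [ 0.522  -0.0681  0.075 ]
1.775 [0.5124 0.0235 0.1635] shift [-0.0037  0.0108  0.0935] rot [-0.0009  0.      0.006 ] F [-0.21  0.89  0.38] gap 0.497
```

Scaled: 0.07 m / 0.6 = 0.1167, -0.004 m / 0.6 = -0.0067, 0.026 rad / 1.5708 = 0.0166.

```bash
python3 -m pendant '[[[-0.0067,0.0183,0.0667,0,0,0.0166,0.5],[-0.0067,0.0183,0.1167,0,0,0.0166,0.5],[-0.0067,0.0183,0.1167,0,0,0.0166,0.5],[-0.0067,0.0183,0.1167,0,0,0.0166,0.5]]]'
python3 -c "
from h import *
a=camera('wrist');cv2.imwrite('pics/w2.png',a);to([.523,.0195,.0605])
b=(a[...,2].astype(int)>120)&(a[...,1]<110)&(a[...,0]<100)
n,l,s,c=cv2.connectedComponentsWithStats(b.astype(np.uint8))
for i in range(1,n):
  if s[i,4]>60: print(s[i],c[i],plane('wrist',c[i],.076))
"
```

```text
time_s: 2.28
ee_pos: [0.5248, 0.0197, 0.0954]
tool_rot: [[0.02, 1.0, 0.002], [1.0, -0.02, 0.0], [0.0, 0.002, -1.0]]
contact_force: [-0.2, -1.0, 0.9]
finger_gap: 0.498
finger_force: 0.0
2.325 [0.5249 0.0197 0.0954] shift [-0.0002 -0.002   0.0349] rot [ 0.0027 -0.0001 -0.0198] F [0.11 1.1  0.24] gap 0.501
[271  23  21   9  93] [281.58064516  25.76344086] [0.53783782 0.12245189 0.076     ]
[235  24  16   6  64] [241.984375  25.890625] [0.52038974 0.12275116 0.076     ]
[ 37  27  27  76 646] [48.8003096  61.84055728] [0.43241986 0.10974534 0.076     ]
[ 58 130  15  35 257] [ 64.59922179 147.05058366] [0.43213144 0.07097669 0.076     ]
[272 164  78   2  81] [309.19753086 164.92592593] [0.55151798 0.05952689 0.076     ]
[ 388  189   96   88 6073] [435.5759921  232.73159888] [0.6193124 0.0214262 0.076    ]
[242 229  22  19 326] [252.51226994 238.90797546] [0.52235316 0.02001378 0.076     ]
[154 244  20  17  66] [163.07575758 253.03030303] [0.47402519 0.01277831 0.076     ]
[ 83 262  10  14  64] [ 86.96875  268.359375] [0.43156983 0.00445346 0.076     ]
```

View pics/w2.png

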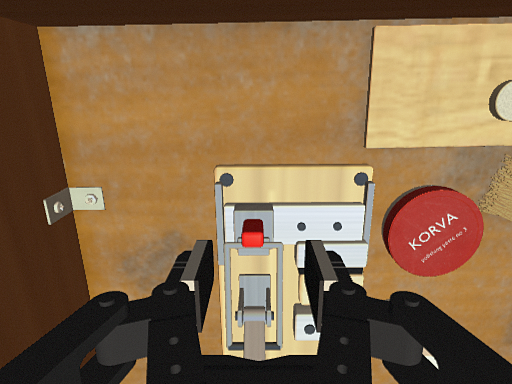

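The tab top is at (252, 239), between the fingers and 2 mm toward −x of centre. The keeper's flat ledge shows beyond it at (253, 215). I'll lower and grip.

Scaled: 0.0345 m / 0.6 = 0.0575, 0.02 m / 0.6 = 0.0333.

```bash
python3 -m pendant '[[[0,-0.0042,0.0333,0,0,0,0.5],[0,-0.0042,0.0575,0,0,0,0.5],[0,-0.0042,0.0575,0,0,0,0.3],[0,-0.0042,0.0575,0,0,0,0],[0,-0.0042,0.0575,0,0,0,0]]]'; python3 -m pendant '[[[0,0,0,0,0,0,0],[0,0,0,0,0,0,0]]]'
```

```text
time_s: 2.95
ee_pos: [0.5216, 0.0197, 0.0596]
tool_rot: [[0.02, 1.0, 0.001], [1.0, -0.02, 0.0], [0.0, 0.001, -1.0]]
contact_force: [-1.3, 0.0, 3.6]
finger_gap: 0.117
finger_force: 58.7
time_s: 3.2
ee_pos: [0.5216, 0.0197, 0.0595]
tool_rot: [[0.02, 1.0, 0.001], [1.0, -0.02, 0.0], [0.0, 0.001, -1.0]]
contact_force: [-1.5, 0.8, 7.1]
finger_gap: 0.116
finger_force: 59.1
```

Scaled: 0.011 m / 0.6 = 0.0183, 0.008 m / 0.6 = 0.0133.

```bash
python3 -m pendant '[[[0,0,-0.005,0,0,0,0],[0.0067,0,-0.005,0,0,0,0],[0.0133,0,-0.005,0,0,0,0],[0.0183,0,-0.005,0,0,0,0],[0.0183,0,-0.005,0,0,0,0]]]';  python3 -m pendant '[[[0,0,0.005,0,0,0,0],[0,0,0.01,0,0,0,0],[0,0,0.01,0,0,0,0]]]'; python3 -c "
from h import *
a=camera('scene');b=camera('side');f=lambda i:cv2.resize(i,(400,320),interpolation=cv2.INTER_CUBIC)
cv2.imwrite('pics/c3.png',np.hstack([f(a[170:226,190:260]),f(b[175:231,220:290])]))"
```

```text
time_s: 3.82
ee_pos: [0.5215, 0.0304, 0.062]
tool_rot: [[0.02, 1.0, 0.0], [1.0, -0.02, -0.001], [-0.001, 0.0, -1.0]]
contact_force: [-0.9, -3.6, 0.0]
finger_gap: 0.114
finger_force: 58.9
time_s: 4.2
ee_pos: [0.5216, 0.0309, 0.0559]
tool_rot: [[0.02, 1.0, 0.0], [1.0, -0.02, 0.001], [0.001, 0.0, -1.0]]
contact_force: [0.2, 2.7, 4.3]
finger_gap: 0.116
finger_force: 59.5
```

View pics/c3.png

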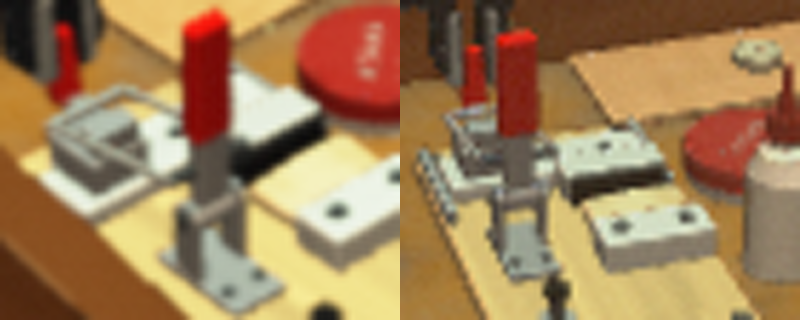

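The lever now stands upright and the bar is behind the keeper's lip. I'll move slightly further back and go down until the ledge is felt.

Scaled: 0.004 m / 0.6 = 0.0067, 0.002 m / 0.6 = 0.0033.

```bash
python3 -m pendant '[[[0.0033,0,0,0,0,0,0],[0.0033,0,0.0033,0,0,0,0],[0.0033,0,0.0067,0,0,0,0]]]'; python3 -m pendant '[[[0,0,0.0017,0,0,0,0],[0,0,0.0033,0,0,0,0],[0,0,0.0033,0,0,0,0]]]'
```

```text
time_s: 4.68
ee_pos: [0.5215, 0.0328, 0.0518]
tool_rot: [[0.02, 1.0, 0.0], [1.0, -0.02, 0.001], [0.001, 0.0, -1.0]]
contact_force: [0.6, 1.5, 5.3]
finger_gap: 0.119
finger_force: 59.8
time_s: 5.05
ee_pos: [0.5215, 0.0329, 0.0499]
tool_rot: [[0.02, 1.0, 0.0], [1.0, -0.02, 0.0], [0.0, 0.0, -1.0]]
contact_force: [-0.9, 4.9, 4.1]
finger_gap: 0.116
finger_force: 59.9
```

Scaled: 0.002 m / 0.6 = 0.0033, 0.001 m / 0.6 = 0.0017.

```bash
python3 -m pendant '[[[0,0,0.0017,0,0,0,0],[0,0,0.0033,0,0,0,0],[0,0,0.0033,0,0,0,0]]]';python3 -c "
from h import *
a=camera('scene');b=camera('side');f=lambda i:cv2.resize(i,(400,320),interpolation=cv2.INTER_CUBIC)
cv2.imwrite('pics/c4.png',np.hstack([f(a[180:208,190:225]),f(b[180:208,220:255])]))"
```

```text
time_s: 5.42
ee_pos: [0.5215, 0.0326, 0.0479]
tool_rot: [[0.02, 1.0, 0.0], [1.0, -0.02, 0.0], [0.0, 0.0, -1.0]]
contact_force: [0.8, 4.7, 4.7]
finger_gap: 0.117
finger_force: 60.0
```

View pics/c4.png

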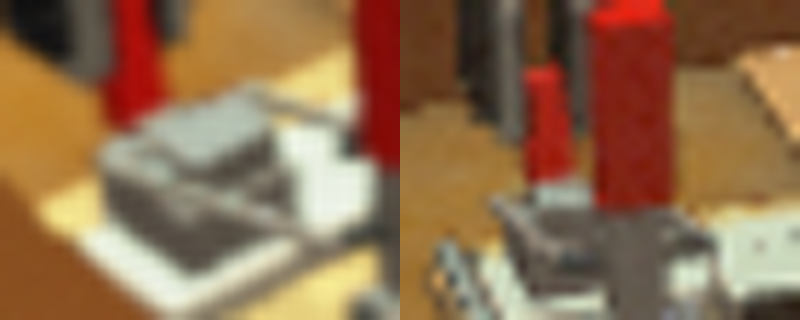

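The bar is now below the lip's top and behind it. Its near corner is at about (105, 160) in the left half. I'll work out its height.

```bash
python3 - <<'E'
from h import *
for p in [(100,155),(105,165)]:
  o,d=ray("scene",(190+p[0]/11.43-.45,180+p[1]/11.43-.45));print(o+d*(.505-o[0])/d[0])
# initial picture reference: bar corner at c1 (82,190)
o,d=ray("scene",(185+80/5.6-.4,160+188/5.6-.4));print(o+d*(.505-o[0])/d[0])
E
```

```text
[0.505      0.01238259 0.04085516]
[0.505      0.01110282 0.03930678]
[0.505      0.01033935 0.04180691]
```

Scaled: 0.001 m / 0.6 = 0.0017.

```bash
python3 -m pendant '[[[0,0,0.0017,0,0,0,0],[0,0,0.0017,0,0,0,0]]]';  python3 -m pendant '[[[0,0,0.0017,0,0,0,0],[0,0,0.0017,0,0,0,0]]]'
```

```text
time_s: 5.78
ee_pos: [0.5214, 0.0326, 0.0468]
tool_rot: [[0.02, 1.0, -0.0], [1.0, -0.02, -0.0], [-0.0, -0.0, -1.0]]
contact_force: [-0.2, 3.6, 3.6]
finger_gap: 0.116
finger_force: 60.0
time_s: 6.02
ee_pos: [0.5216, 0.0325, 0.0461]
tool_rot: [[0.02, 1.0, 0.0], [1.0, -0.02, -0.0], [-0.0, 0.0, -1.0]]
contact_force: [-1.2, 3.9, 8.8]
finger_gap: 0.116
finger_force: 60.6
```

Scaled: -0.008 m / 0.6 = -0.0133, -0.0005 m / 0.6 = -0.0008.

```bash
python3 -m pendant '[[[0,0,-0.0008,0,0,0,0],[-0.0067,0,-0.0008,0,0,0,0],[-0.0133,0,-0.0008,0,0,0,0],[-0.0133,0,-0.0008,0,0,0,0]]]';  python3 -m pendant '[[[-0.0033,0,0,0,0,0,0],[-0.0067,0,0,0,0,0,0],[-0.0067,0,0,0,0,0,0]]]';python3 -c "
from h import *
a=camera('scene');b=camera('side');f=lambda i:cv2.resize(i,(400,320),interpolation=cv2.INTER_CUBIC)
cv2.imwrite('pics/c5.png',np.hstack([f(a[176:218,190:242]),f(b[180:222,220:272])]))"
```

```text
time_s: 6.52
ee_pos: [0.5214, 0.0243, 0.0466]
tool_rot: [[0.02, 1.0, 0.0], [1.0, -0.02, -0.0], [-0.0, 0.0, -1.0]]
contact_force: [-1.2, 3.3, 7.5]
finger_gap: 0.116
finger_force: 60.3
time_s: 6.9
ee_pos: [0.5214, 0.0208, 0.0468]
tool_rot: [[0.02, 1.0, 0.001], [1.0, -0.02, 0.001], [0.001, 0.001, -1.0]]
contact_force: [-1.5, 5.6, 12.3]
finger_gap: 0.118
finger_force: 60.9
```

View pics/c5.png

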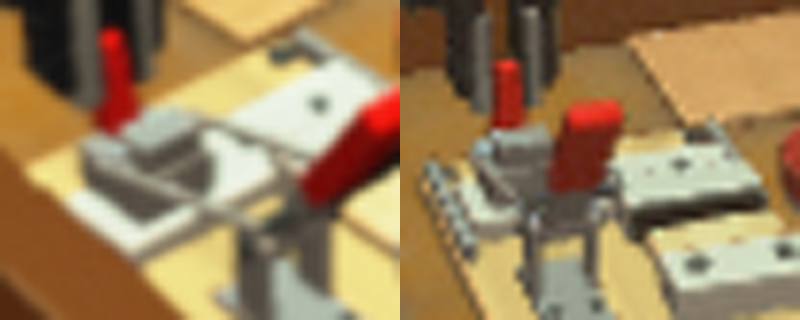

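Scaled: -0.003 m / 0.6 = -0.005, -0.002 m / 0.6 = -0.0033.

```bash
python3 -m pendant '[[[-0.0033,0,-0.0008,0,0,0,0],[-0.005,0,-0.0008,0,0,0,0],[-0.005,0,-0.0008,0,0,0,0]]]';python3 -c "
from h import *
a=camera('scene');b=camera('side');cv2.imwrite('pics/s2.png',a);cv2.imwrite('pics/d2.png',b);f=lambda i:cv2.resize(i,(400,320),interpolation=cv2.INTER_CUBIC)
cv2.imwrite('pics/c6.png',np.hstack([f(a[176:218,190:242]),f(b[180:222,220:272])]))
p=cv2.imread('pics/c5.png')
# lever angle: red lever blob top
for n,i in(('scene',a),('side',b)):
  m=(i[...,2].astype(int)>110)&(i[...,1]<70)&(i[...,0]<70)
  k,l,s,c=cv2.connectedComponentsWithStats(m.astype(np.uint8));print(n,[(s[j].tolist(),c[j].round(1).tolist()) for j in range(1,k) if s[j,4]>25])
"
```

```text
time_s: 7.38
ee_pos: [0.5214, 0.0187, 0.0473]
tool_rot: [[0.019, 1.0, 0.001], [1.0, -0.019, 0.003], [0.003, 0.001, -1.0]]
contact_force: [-1.8, 12.7, 10.5]
finger_gap: 0.117
finger_force: 60.7
scene [([424, 32, 13, 7, 27], [430.0, 34.4]), ([362, 56, 22, 10, 51], [371.3, 59.5]), ([463, 71, 10, 7, 29], [467.9, 73.9]), ([42, 74, 11, 12, 34], [47.1, 77.4]), ([227, 115, 21, 9, 31], [236.5, 118.7]), ([242, 171, 29, 19, 349], [256.3, 179.8]), ([274, 170, 8, 11, 44], [277.8, 174.9]), ([202, 180, 7, 14, 50], [205.1, 186.8]), ([230, 192, 19, 13, 76], [238.7, 197.9])]
side [([232, 188, 5, 9, 32], [233.8, 192.1]), ([270, 194, 12, 13, 76], [275.3, 199.7])]
```

View pics/c6.png

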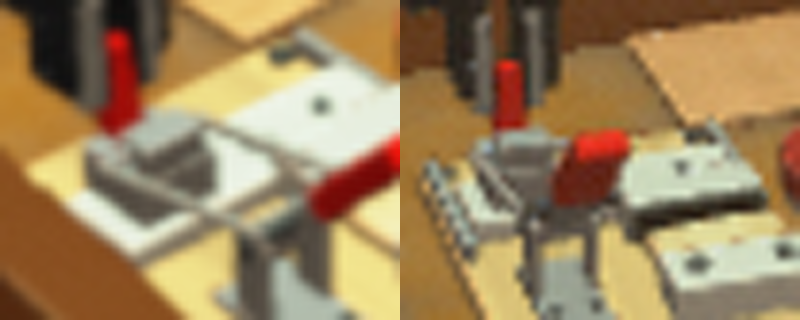

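The loop runs under the lip, and the lever has tipped well past 0.45 as the bar came up to the post, so it looks hooked. I'll release and check before throwing.

Scaled: 0.001 m / 0.6 = 0.0017.

```bash
python3 -m pendant '[[[0.0017,0,0,0,0,0,0],[0.0017,0,0,0,0,0,0.3],[0.0017,0,0,0,0,0,0.4],[0.0017,0,0,0,0,0,0.4]]]';python3 -m pendant '[[[0,0,-0.1,0,0,0,0.4],[0,0,-0.2,0,0,0,0.4],[0,0,-0.2,0,0,0,0.4]]]';python3 -c "
from h import *
a=camera('scene');b=camera('side');cv2.imwrite('pics/s3.png',a);cv2.imwrite('pics/d3.png',b);w=camera('wrist');cv2.imwrite('pics/w3.png',w)
f=lambda i:cv2.resize(i,(400,300),interpolation=cv2.INTER_CUBIC)
cv2.imwrite('pics/c7.png',np.vstack([np.hstack([f(a[176:218,190:246]),f(b[180:222,220:276])]),np.hstack([f(w[130:370,120:440]),f(w[180:360,180:420])])]))
print(observe()['ee_pos'])"
```

```text
time_s: 7.98
ee_pos: [0.521, 0.0184, 0.0467]
tool_rot: [[0.02, 1.0, -0.001], [1.0, -0.02, -0.0], [-0.0, -0.001, -1.0]]
contact_force: [-0.4, -0.3, -0.2]
finger_gap: 0.397
finger_force: 0.0
time_s: 8.35
ee_pos: [0.5235, 0.0186, 0.1712]
tool_rot: [[0.02, 1.0, 0.007], [1.0, -0.02, 0.0], [0.0, 0.007, -1.0]]
contact_force: [-0.2, -0.4, 0.8]
finger_gap: 0.402
finger_force: 0.0
[0.52075772 0.01851375 0.16606527]
```

View pics/c7.png

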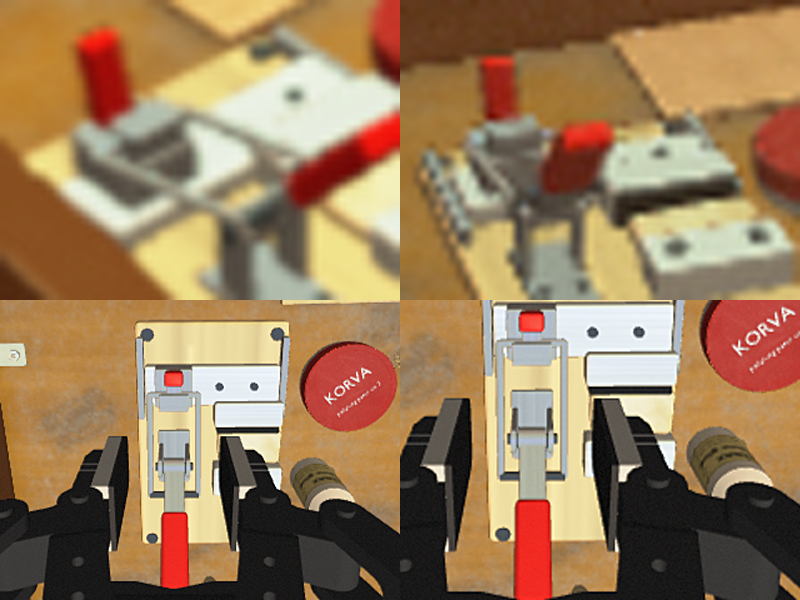

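The view shows the tab standing behind the keeper and the wires running either side of it, with the lever near 0.8 rad. I've used all my picture views, so I'll check the hook numerically from pixel values.

```bash
python3 - <<'E'
from h import *
w=cv2.imread('pics/w3.png');g=cv2.cvtColor(w,cv2.COLOR_BGR2GRAY)
red=(w[...,2]>150)&(w[...,1]<110)
print('    '+' '.join('%3d'%c for c in range(236,284,2)))
for r in range(184,226): print(r,' '.join('RRR' if red[r,c] else '%3d'%g[r,c] for c in range(236,284,2)))
np.set_printoptions(precision=4,suppress=True)
for r in (200,204,208,212,216): print(r,plane("wrist",(258,r),.047),plane("wrist",(258,r),.040))
E
```

```text
236 238 240 242 244 246 248 250 252 254 256 258 260 262 264 266 268 270 272 274 276 278 280 282
184 241 253 252 254 105  73  74  75  79  83  89  83  84  83  81  76  74  74  66 255 252 251 250 251
185 237 242 240 246 119 112 114 116 127  90  83  85  78  82 100 120 118 118 114 248 239 239 239 239
186 223 239 237 243 168 194 191 203 191 105  64  65  67  63 140 204 200 201 203 243 237 238 237 236
187 222 237 236 243 181 189 187 200  75  32  32  39  37  38  26 192 191 189 189 241 236 237 236 236
188 238 240 240 247 164 190 187 199  64 RRR RRR RRR RRR RRR RRR 185 188 188 187 243 239 240 239 238
189 240 242 241 248 163 190 186 205 RRR RRR RRR RRR RRR RRR RRR 147 189 186 190 246 242 241 241 241
190 237 241 240 247 162 189 188 205 RRR RRR RRR RRR RRR RRR RRR RRR 187 185 188 244 240 239 239 240
191 230 237 236 243 169 188 185 208 RRR RRR RRR RRR RRR RRR RRR RRR 189 187 187 241 237 238 236 238
192 225 238 238 244 184 188 183 206 RRR RRR RRR RRR RRR RRR RRR RRR 189 186 186 240 236 237 237 238
193 229 239 238 246 184 189 184 206 RRR RRR RRR RRR RRR RRR RRR RRR 192 187 186 242 238 238 237 237
194 
[... 2760 characters left out ...]
208 215 224 231 230 153 185 172 220
222 193 172 187 170 221 222 222 221 218 218 216 212 206 204 199 208 214 223 232 230 154 184 173 221
223 207 173 185 171 220 221 220 220 220 218 217 210 205 205 201 208 215 224 231 230 156 184 172 221
224 236 172 186 173 222 221 220 220 218 217 217 211 206 204 202 207 214 225 231 230 153 185 172 220
225 234 170 186 173 221 223 222 220 218 217 216 211 206 202 202 208 216 225 232 229 154 183 175 221
200 [0.5206 0.0072 0.047 ] [0.5205 0.0048 0.04  ]
204 [0.5205 0.0037 0.047 ] [0.5204 0.0013 0.04  ]
208 [0.5204 0.0002 0.047 ] [ 0.5204 -0.0024  0.04  ]
212 [ 0.5204 -0.0034  0.047 ] [ 0.5203 -0.006   0.04  ]
216 [ 0.5203 -0.007   0.047 ] [ 0.5202 -0.0097  0.04  ]
```

The middle of the bar is hidden by the lip (top face rows 207–219), and only its ends show at either side. At z 0.040 that puts it about 2 mm to −x of the keeper point, so it is hooked. Next I'll measure the lever's angle.

```bash
python3 - <<'E'
from h import *
np.set_printoptions(precision=4,suppress=True)
for n,f,box in(('scene','s3',(225,178,262,210)),('side','d3',(236,190,255,212))):
  i=cv2.imread(f'pics/{f}.png').astype(int);x0,y0,x1,y1=box
  m=(i[...,2]>100)&(i[...,1]<70)&(i[...,0]<75);q=np.zeros_like(m);q[y0:y1,x0:x1]=m[y0:y1,x0:x1]
  ys,xs=np.nonzero(q);print(n,xs.min(),xs.max(),ys.min(),ys.max(),len(xs))
  for c in range(xs.min(),xs.max()+1,3):
    r=ys[xs==c].mean() if (xs==c).any() else None
    if r:
      o,d=ray(n,(c,r));print(c,round(r,1),o+d*(.521-o[0])/d[0])
P=np.array([-.057,.04])
E
python3 -c "
from h import *
o=observe();print(o['time_s'],o['ee_pos'])"
```

```text
scene 230 261 178 204 281
230 202.5 [ 0.521  -0.0685  0.0536]
233 201.5 [ 0.521  -0.0776  0.0611]
236 199.0 [ 0.521  -0.0865  0.0722]
239 197.5 [ 0.521  -0.0952  0.0806]
242 189.0 [ 0.521  -0.104   0.1052]
245 186.4 [ 0.521  -0.1123  0.1154]
248 183.5 [ 0.521  -0.1203  0.126 ]
251 184.0 [ 0.521  -0.1282  0.129 ]
254 187.5 [ 0.521  -0.1359  0.1254]
257 184.5 [ 0.521  -0.1435  0.1359]
260 187.5 [ 0.521  -0.151   0.1334]
side 240 248 197 205 30
240 202.0 [ 0.521  -0.0493  0.0561]
243 199.5 [ 0.521  -0.0776  0.0784]
246 199.5 [ 0.521  -0.1036  0.0922]
8.5 [0.52075772 0.01851375 0.16606527]
```

The lever is at about 0.77 rad with its end near y −0.113, z 0.097. I'll shut the fingers and come down in front of its upper face.

The rows are not in the units I measure in: shifts go in shares of 0.6 m and turns go in shares of pi/2 rad. I convert before sending: -0.0935 m / 0.6 = -0.1558, 0.065 m / 0.6 = 0.1083.

```bash
python3 -m pendant '[[[-0.0833,0,0,0,0,0,0],[-0.1558,0,0.05,0,0,0,0],[-0.1558,0,0.0917,0,0,0,0],[-0.1558,0,0.1083,0,0,0,0],[-0.1558,0,0.1083,0,0,0,0]]]'; python3 -c "
from h import *
to([.5205,-.0897,.0923])"
```

```text
time_s: 9.12
ee_pos: [0.5186, -0.0744, 0.1011]
tool_rot: [[0.019, 1.0, -0.002], [1.0, -0.019, 0.0], [0.0, -0.002, -1.0]]
contact_force: [-0.0, 0.3, 0.6]
finger_gap: 0.004
finger_force: 0.0
9.125 [ 0.5186 -0.0744  0.1011] shift [-0.0153  0.0022  0.0087] rot [-0.0021 -0.0003 -0.0194] F [-0.05  0.32  0.58] gap 0.004
```

Scaled: -0.017 m / 0.6 = -0.0283, 0.005 m / 0.6 = 0.0083.

```bash
python3 -m pendant '[[[-0.0133,0.0033,0.0083,0,0,0,0],[-0.0217,0.0033,0.015,0,0,0,0],[-0.0283,0.0033,0.0167,0,0,0,0],[-0.0283,0.0033,0.0167,0,0,0,0]]]'; python3 -m pendant '[[[-0.0083,0,0.0083,0,0,0,0],[-0.015,0,0.0167,0,0,0,0],[-0.015,0,0.0167,0,0,0,0]]]'
```

```text
time_s: 9.62
ee_pos: [0.521, -0.0923, 0.092]
tool_rot: [[0.02, 1.0, 0.0], [1.0, -0.02, -0.0], [-0.0, 0.0, -1.0]]
contact_force: [-0.0, -0.6, 0.5]
finger_gap: 0.0
finger_force: 0.0
time_s: 10.0
ee_pos: [0.5205, -0.1012, 0.0814]
tool_rot: [[0.02, 1.0, -0.001], [1.0, -0.02, 0.0], [0.0, -0.001, -1.0]]
contact_force: [-0.4, -0.4, 0.6]
finger_gap: 0.005
finger_force: 0.0
```

Scaled: 0.0115 m / 0.6 = 0.0192, -0.007 m / 0.6 = -0.0117.

```bash
python3 -m pendant '[[[-0.0067,0,0.01,0,0,0,0],[-0.0117,0,0.0192,0,0,0,0],[-0.0117,0,0.0192,0,0,0,0]]]'; python3 - <<'E'
from h import *
np.set_printoptions(precision=4,suppress=True)
n='scene';i=camera(n);cv2.imwrite('pics/s4.png',i);i=i.astype(int)
m=(i[...,2]>110)&(i[...,1]<80)&(i[...,0]<80)
for c in range(226,262,2):
    r=np.nonzero(m[190:222,c])[0]+190
    if len(r)>1:
      for rr in (r.min(),r.max()):
        o,d=ray(n,(c,rr));print(c,rr,(o+d*(.512-o[0])/d[0])[1:],end=' ')
      print()
E
```

```text
time_s: 10.38
ee_pos: [0.5204, -0.1081, 0.0699]
tool_rot: [[0.02, 1.0, -0.001], [1.0, -0.02, 0.0], [0.0, -0.001, -1.0]]
contact_force: [0.6, -0.3, -0.1]
finger_gap: 0.002
finger_force: 0.0
234 208 [-0.0904  0.0575] 234 210 [-0.0903  0.0525] 
236 207 [-0.0963  0.0633] 236 211 [-0.096   0.0534] 
238 205 [-0.1022  0.0715] 238 212 [-0.1017  0.0543] 
240 206 [-0.1078  0.0723] 240 212 [-0.1074  0.0577] 
242 208 [-0.1132  0.0707] 242 213 [-0.113   0.0586] 
244 209 [-0.1188  0.0715] 244 213 [-0.1186  0.0619] 
246 208 [-0.1243  0.0771] 246 214 [-0.1241  0.0627] 
248 207 [-0.1297  0.0826] 248 215 [-0.1296  0.0636] 
250 208 [-0.135   0.0833] 250 214 [-0.135   0.0692] 
252 209 [-0.1403  0.084 ] 252 213 [-0.1403  0.0747] 
254 191 [-0.1453  0.1273] 254 212 [-0.1455  0.0802] 
256 190 [-0.1503  0.1321] 256 191 [-0.1503  0.13  ] 
258 190 [-0.1553  0.1348] 258 191 [-0.1553  0.1326] 
260 190 [-0.1602  0.1374] 260 191 [-0.1602  0.1353]
```

The lever follows: it is now at about 1.2 rad and light to the touch. I'll carry on round the arc.

Scaled: 0.0125 m / 0.6 = 0.0208, 0.006 m / 0.6 = 0.01.

```bash
python3 -m pendant '[[[-0.0042,0,0.01,0,0,0,0],[-0.0075,0,0.0208,0,0,0,0],[-0.0075,0,0.0208,0,0,0,0]]]'; python3 -m pendant '[[[0,0,0.005,0,0,0,0],[-0.0017,0,0.01,0,0,0,0],[-0.0017,0,0.01,0,0,0,0]]]'
```

```text
time_s: 10.8
ee_pos: [0.5202, -0.1125, 0.0572]
tool_rot: [[0.02, 1.0, -0.001], [1.0, -0.02, 0.0], [0.0, -0.001, -1.0]]
contact_force: [-0.5, -0.2, -0.5]
finger_gap: 0.004
finger_force: 0.0
time_s: 11.18
ee_pos: [0.5204, -0.1134, 0.0517]
tool_rot: [[0.02, 1.0, -0.0], [1.0, -0.02, 0.0], [0.0, -0.0, -1.0]]
contact_force: [-0.2, -0.5, 0.2]
finger_gap: -0.002
finger_force: 0.0
```

```bash
python3 - <<'E'
from h import *
w=camera('wrist');cv2.imwrite('pics/w4.png',w);g=cv2.cvtColor(w,cv2.COLOR_BGR2GRAY)
K,R,t=cam('wrist')
def pj(P): q=K@(R@np.array(P)+t);return (q[:2]/q[2]).round(1)
for P in [(.5205,-.002,.047),(.5205,.018,.065),(.5205,-.008,.047),(.5205,-.11,.045),(.575,-.04,.02),(.575,-.067,.028)]: print(P,pj(P))
np.save('w4R.npy',R);np.save('w4t.npy',t)
c,r=map(int,pj((.5205,-.002,.047)))
red=(w[...,2]>150)&(w[...,1]<110)
print('    '+' '.join('%3d'%x for x in range(c-34,c+36,3)))
for y in range(r-36,r+40,2): print(y,' '.join('RRR' if red[y,x] else '%3d'%g[y,x] for x in range(c-34,c+36,3)))
# profile along jig x at jaw line
print([ (y,int(g[y,int(pj((.575,-.04,.02))[0])])) for y in range(150,330,3)])
o=observe();print(o['contact_force'],o['moment'])
E
```

```text
(0.5205, -0.002, 0.047) [251.2  -4.6]
(0.5205, 0.018, 0.065) [248.4 -89.6]
(0.5205, -0.008, 0.047) [251.6  12.5]
(0.5205, -0.11, 0.045) [257.3 244.1]
(0.575, -0.04, 0.02) [363.1  92.9]
(0.575, -0.067, 0.028) [364.  149.1]
    217 220 223 226 229 232 235 238 241 244 247 250 253 256 259 262 265 268 271 274 277 280 283 286
-40  18  19  18  16  22  20  15  21  17  24  23  21  65 130 126 128  19  22  12   9   9  14  16  11
-38  19  19  19  15  18  25  18  21  17  22  14  20  74 132 131 129  17  18  17  17  12  20  14  21
-36  19  19  20  20  14  20  23  14  21  23  22  17 105 120 127 132  33  18  15  15  18  16  18  20
-34  22  16  14  23  12  17  21  22  28  19  19  15 125 118 123 122  46   9  19   9  16  19  13  12
-32  16  22  23  18  19  23  19  16  49  19  19  18 121 116 122 119  79  18  21   9  21  10  17  21
-30  15  18  22  11  14  25  22  16  50  19  17  18 122 118 117 118 106  19  16   9  39  16  18  22
-28  22  20  19  17  18  22  17  14  54  18  14  15 129 117 111 116 136  18  19   7  52  14  18  24
-26  18  17  21  18  15  20  20  21  15  17  23  19 130 117 118 121 137  19  1
[... 3077 characters left out ...]
), (171, 212), (174, 212), (177, 217), (180, 220), (183, 220), (186, 217), (189, 187), (192, 172), (195, 175), (198, 175), (201, 177), (204, 175), (207, 175), (210, 178), (213, 177), (216, 179), (219, 180), (222, 182), (225, 179), (228, 182), (231, 181), (234, 182), (237, 181), (240, 182), (243, 186), (246, 189), (249, 189), (252, 188), (255, 188), (258, 188), (261, 190), (264, 188), (267, 188), (270, 141), (273, 126), (276, 123), (279, 124), (282, 120), (285, 127), (288, 123), (291, 125), (294, 129), (297, 30), (300, 22), (303, 22), (306, 18), (309, 27), (312, 19), (315, 18), (318, 22), (321, 23), (324, 20), (327, 38)]
[-0.76547549 -0.65094468 -0.59813812] [0.00508746 0.02609473 0.02125484]
```

```bash
python3 - <<'E'
from h import *
np.set_printoptions(precision=4,suppress=True)
for n in('scene','side'):
  i=camera(n);cv2.imwrite(f'pics/{n}5.png',i);i=i.astype(int)
  m=(i[...,2]>100)&(i[...,1]<80)&(i[...,0]<80)
  rng=range(226,262,2) if n=='scene' else range(232,262,2)
  print(n)
  for c in rng:
    r=np.nonzero(m[194:226,c])[0]+194
    if len(r)>1:
      for rr in (r.min(),r.max()):
        o,d=ray(n,(c,rr));print(c,rr,(o+d*(.512-o[0])/d[0])[1:],end=' ')
      print()
K,R,t=cam('scene')
q=K@(R@np.array([.512,-.0567,.04])+t);print('pivot px',q[:2]/q[2])
q=K@(R@np.array([.512,-.1134,.0517])+t);print('tip px',q[:2]/q[2])
i=cv2.imread('pics/scene5.png')
for r in range(196,224):print(r,' '.join('R' if i[r,c,2]>100 and i[r,c,1]<80 else ('k' if i[r,c].max()<55 else ('g' if int(i[r,c].max())-int(i[r,c].min())<28 else '.')) for c in range(218,268)))
E
```

```text
scene
234 213 [-0.09    0.0449] 234 214 [-0.0899  0.0424] 
236 212 [-0.0959  0.0509] 236 217 [-0.0956  0.0383] 
238 211 [-0.1018  0.0568] 238 217 [-0.1014  0.0418] 
240 213 [-0.1074  0.0552] 240 218 [-0.1071  0.0428] 
242 215 [-0.1129  0.0537] 242 219 [-0.1128  0.0438] 
244 216 [-0.1185  0.0546] 244 221 [-0.1183  0.0422] 
246 217 [-0.124   0.0555] 246 222 [-0.1239  0.0432] 
248 217 [-0.1295  0.0588] 248 223 [-0.1294  0.0441] 
250 216 [-0.135   0.0644] 250 224 [-0.1349  0.0451] 
252 217 [-0.1403  0.0653] 252 223 [-0.1403  0.0509] 
254 218 [-0.1456  0.0661] 254 222 [-0.1457  0.0566] 
side
242 214 [-0.098   0.0507] 242 218 [-0.0972  0.0388] 
244 216 [-0.1153  0.0552] 244 220 [-0.1147  0.0435] 
246 218 [-0.132   0.0595] 246 223 [-0.1314  0.0453] 
248 218 [-0.1484  0.0692] 248 223 [-0.1478  0.0553] 
250 218 [-0.164   0.0785] 250 223 [-0.1636  0.065 ] 
pivot px [222.8236 207.1904]
tip px [242.1737 215.9188]
196 g g g g g g g g g k k k k k k k k k k k k k k k k k k k k k k k k k k k k . . . . . . . . . . . . .
197 g g g g g g g g g g k k k k k k k k k k k k k k k k k k k k k k k k k k k . .
[... 2026 characters left out ...]
 g g g g g g R R R R R R R R R R R R R R R R R . . . . . . . . . . . . . . .
218 . . . . . g g g g g g g g g g g g g g g . R R R R R R R R R R R R R R R R . . . . . . . . . . . . .
219 . . . . . . g g g g g g g g g g g g g g g . . R R R R R R R R R R R R R R R . . . . . . . . . . . .
220 . . . . . . . g g g g g g g g g g g g g g . . . . R R R R R R R R R R R R R . . . . . . . . . . . .
221 . . . . . . . . . g g g g g g g g g g g . . . . . . R R R R R R R R R R R R . . . . . . . . . . . .
222 . . . . . . . . . . g g g g g g g g . . . . . . . . . . R R R R R R R R R . . . . . . . . . . . . .
223 . . . . . . . . . . . g g g g g . . . . . . . . . . . . . R R R R R R . . . . . . . . . . . . . . .
```

The lever now stands at about 1.43 rad, with the bar still hidden under the lip. I'll press straight down in small steps and watch the force.

Scaled: 0.003 m / 0.6 = 0.005, 0.0015 m / 0.6 = 0.0025.

```bash
for k in 1; do python3 -m pendant '[[[0,0,0.0025,0,0,0,0],[0,0,0.005,0,0,0,0]]]' | grep -E 'ee_pos|contact'; python3 -m pendant '[[[0,0,0.0025,0,0,0,0],[0,0,0.005,0,0,0,0]]]'| grep -E 'ee_pos|contact'; python3 -m pendant '[[[0,0,0.0017,0,0,0,0],[0,0,0.0033,0,0,0,0]]]'| grep -E 'ee_pos|contact'; done
```

```text
ee_pos: [0.5206, -0.1135, 0.0489]
contact_force: [-0.1, -0.3, 0.9]
ee_pos: [0.5206, -0.1134, 0.0458]
contact_force: [0.4, -0.2, 0.5]
ee_pos: [0.5205, -0.1134, 0.0438]
contact_force: [0.0, -1.2, 1.2]
```

Scaled: 0.001 m / 0.6 = 0.0017, 0.0005 m / 0.6 = 0.0008.

```bash
python3 -m pendant '[[[0,0,0.0008,0,0,0,0],[0,0,0.0017,0,0,0,0]]]' | grep -E 'ee_pos|contact'; python3 -m pendant '[[[0,0,0.0008,0,0,0,0],[0,0,0.0017,0,0,0,0]]]'| grep -E 'ee_pos|contact'
```

```text
ee_pos: [0.5206, -0.1134, 0.0429]
contact_force: [0.5, -0.6, 1.3]
ee_pos: [0.5205, -0.1134, 0.0418]
contact_force: [0.4, -0.7, 0.9]
```

Scaled: 0.001 m / 0.6 = 0.0017, 0.0005 m / 0.6 = 0.0008.

```bash
python3 -m pendant '[[[0,0,0.0008,0,0,0,0],[0,0,0.0017,0,0,0,0]]]' | grep -E 'ee_pos|contact'; python3 -c "
from cell import observe
print(observe()['contact_force'])"
```

```text
ee_pos: [0.5206, -0.1134, 0.041]
contact_force: [-1.9, -1.7, 8.4]
[-1.89491775 -1.73134666  8.36098417]
```

Scaled: 0.0004 m / 0.6 = 0.0007.

```bash
python3 -m pendant '[[[0,0,0.0007,0,0,0,0],[0,0,0.0007,0,0,0,0]]]' | grep -E 'ee_pos|contact'
```

```text
ee_pos: [0.5207, -0.1134, 0.0409]
contact_force: [-3.6, -0.5, 9.5]
```

Scaled: 0.0003 m / 0.6 = 0.0005.

```bash
python3 -m pendant '[[[0,0,0.0005,0,0,0,0],[0,0,0.0005,0,0,0,0]]]' | grep -E 'ee_pos|contact';python3 -m pendant '[[[0,0,0.0003,0,0,0,0],[0,0,0.0003,0,0,0,0]]]' | grep -E 'ee_pos|contact'
```

```text
ee_pos: [0.5207, -0.1135, 0.0408]
contact_force: [-4.4, -0.6, 13.9]
ee_pos: [0.5207, -0.1134, 0.0408]
contact_force: [-6.0, 0.0, 15.9]
```

The lever stands firm at z 0.0408 while the force climbs to about 16 N, so this is the stop. I'll let go and rise clear.

```bash
python3 -m pendant '[[[0,0,-0.0017,0,0,0,0],[0,0,-0.005,0,0,0,0],[0.0167,0,-0.0667,0,0,0,0],[0.1,0,-0.1667,0,0,0,0],[0.2167,0,-0.2167,0,0,0,0]]]'|grep -E 'time|ee|cont'; python3 -m pendant '[[[0.0333,0,0,0,0,0,0],[0.0333,0,0,0,0,0,0],[0.0333,0,0,0,0,0,0]]]'|grep -E 'time|ee|cont'
python3 - <<'E'
from h import *
np.set_printoptions(precision=4,suppress=True)
i=camera('scene');cv2.imwrite('pics/scene6.png',i)
for r in range(196,228):print(r,' '.join('R' if i[r,c,2]>100 and i[r,c,1]<80 else ('k' if i[r,c].max()<55 else ('g' if int(i[r,c].max())-int(i[r,c].min())<28 else '.')) for c in range(218,262)))
w=camera('wrist');cv2.imwrite('pics/w6.png',w);g=cv2.cvtColor(w,cv2.COLOR_BGR2GRAY)
K,R,t=cam('wrist')
def pj(P): q=K@(R@np.array(P)+t);return (q[:2]/q[2]).round(1)
for P in [(.5205,-.008,.047),(.5205,-.13,.04),(.578,-.039,.023),(.578,-.067,.028),(.578,-.033,.028)]: print(P,pj(P))
c,r=map(int,pj((.5205,-.008,.047)))
red=(w[...,2]>150)&(w[...,1]<110)
print('    '+' '.join('%3d'%x for x in range(c-26,c+28,3)))
for y in range(max(0,r-26),r+20): print(y,' '.join('RRR' if red[y,x] else '%3d'%g[y,x] for x in range(c-26,c+28,3)))
x=int(pj((.578,-.039,.023))[0]);r0=int(pj((.578,-.02,.028))[1]);print(x,[(y,g[y,x].item(),*plane('wrist',(x,y),.026)[1:2].round(4)) for y in range(r0-10,r0+70,2)])
E
```

```text
time_s: 14.2
ee_pos: [0.5232, -0.0076, 0.1592]
contact_force: [1.6, -0.4, -0.0]
time_s: 14.58
ee_pos: [0.5228, 0.0114, 0.1566]
contact_force: [0.2, 0.2, -0.9]
196 g g g g g g g g g g g g g g g g g g g g g g k k k g . . . . . . . . . . . . . . . . . .
197 g g g g g g g g g . g g g g g g g g g g k k k k . . . . . . . . . . . . . . . . . . . .
198 g g g g g g g g g g . g g g g g g g g k k k . . . . . . . . . . . . . . . . . . g g g .
199 g g g g g g g . g g g . . g g g g k k k g . . . . . . . . . . . . . . . . . g g g g g g
200 g g g g g g . . . g g g . . g k k k k . . . . . . . . . . . . . . . . . g g g g g g g g
201 g g g g . . . . . g g g g g g k k . . . . . . . . . . . . . . . . . g g g g g g g g g g
202 g g . . . . . . . g g g g g g g g . . . . . . . . . . . . . . . g g g g g g g g g g g g
203 . . . . . . . . g g g g g g g g . . . . . . . . . . . . . . g g g g g g g g g g g g g g
204 . . . . . . . g g g g g g g g g . . . . . . . . . . . . . g g g g g g g g g g g g g g g
205 . . . . g g g g g g g g g g g . . . . . . . . . . . . g g g g g g g g g g g g g g g g .
206 . . . g g g g g g
[... 6379 characters left out ...]
0.0452)), (244, 234, np.float64(-0.0471)), (246, 235, np.float64(-0.0491)), (248, 235, np.float64(-0.0511)), (250, 236, np.float64(-0.0531)), (252, 234, np.float64(-0.0551)), (254, 234, np.float64(-0.0571)), (256, 231, np.float64(-0.0592)), (258, 91, np.float64(-0.0612)), (260, 114, np.float64(-0.0632)), (262, 126, np.float64(-0.0653)), (264, 240, np.float64(-0.0673)), (266, 235, np.float64(-0.0694)), (268, 233, np.float64(-0.0715)), (270, 241, np.float64(-0.0736)), (272, 238, np.float64(-0.0756)), (274, 238, np.float64(-0.0777)), (276, 235, np.float64(-0.0798)), (278, 236, np.float64(-0.082)), (280, 238, np.float64(-0.0841)), (282, 240, np.float64(-0.0862)), (284, 237, np.float64(-0.0883))]
```

The final checks agree:
- **Lever:** about 0.09 rad below level and on its stop.
- **Bar:** hidden under the lip, level with the keeper point.
- **Pad:** appears squeezed against the blank, 4 px wide where 6 mm uncompressed would show more.
- **Arm:** clear of everything.

I'm handing in.

```bash
python3 -c "
from cell import hand_in
print(hand_in())"
```

```text
the job is handed in; nothing more can be done
None
```

I handed the job in at about 15 s of the 45 s: the loop is hooked under the keeper's lip, the lever is past centre and was pressed onto its stop with about 17 N, and the arm is clear. The hand-in gave no verdict, and I inferred the clamping and stop forces rather than measuring them after letting go.

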